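# Bonsai pots onto their own saucers

### The job

Four small empty black bonsai pots (a large round, a small round, a square and an oblong one) stand about the potting counter among their sand-coloured saucers. Stand each pot upright and centred in the saucer of its own shape and size, flat on the saucer's floor, with the square and the oblong pot turned square to their saucers. Set them down gently, since a dropped or knocked pot chips, and leave the small terracotta pot and the lidded tin in their places.

Things in the scene. Friction and masses are not known exactly. Their poses are not given: they have to be found in the camera images.
- large_round_pot_mid (a point): The large round pot, 66 mm in diameter, 68 mm high, about 0.2 kg. Its origin here is the pot's centre, half-way up, 34 mm above its underside; z up. Matte black ceramic, open at the top, upright sides, wall 5 mm, standing on the counter on a round foot 52 mm across and 6 mm high. Gripped across its sides at half height or above, the fingertips stay clear of the saucer's rim.
- small_round_pot_mid (a point): The small round pot, 46 mm in diameter, 58 mm high, about 0.1 kg. Its origin here is the pot's centre, half-way up, 29 mm above its underside; z up. Matte black ceramic, open at the top, upright sides, wall 5 mm, standing on the counter on a round foot 36 mm across and 6 mm high. Gripped across its sides at half height or above, the fingertips stay clear of the saucer's rim.
- square_pot_mid (a point): The square pot, 56 x 56 mm, 64 mm high, about 0.2 kg; x and y are square to its sides. Its origin here is the pot's centre, half-way up, 32 mm above its underside; z up. Matte black ceramic, open at the top, upright sides, wall 5 mm, standing on the counter on a foot at each corner (44 mm square over all, 7 mm high). Gripped across its sides at half height or above, the fingertips stay clear of the saucer's rim.
- oblong_pot_mid (a point): The oblong pot, 84 mm long (along its x) and 50 mm wide (along its y), 58 mm high, about 0.2 kg. Its origin here is the pot's centre, half-way up, 29 mm above its underside; z up. Matte black ceramic, open at the top, upright sides, wall 5 mm, standing on the counter on a foot at each corner (72 x 38 mm over all, 7 mm high). Gripped across its sides at half height or above, the fingertips stay clear of the saucer's rim.
- large_round_saucer: The saucer of the large round pot: round, 88 mm across the rim, its floor 73 mm across. Low unglazed sand-coloured saucer, loose on the counter: rim 5 mm thick with its top 9 mm above the counter, floor 4 mm thick (the pot's underside rests 4 mm above the counter). Origin: centre of its underside; z up. 
- small_round_saucer: The saucer of the small round pot: round, 70 mm across the rim, its floor 55 mm across. Low unglazed sand-coloured saucer, loose on the counter: rim 5 mm thick with its top 9 mm above the counter, floor 4 mm thick (the pot's underside rests 4 mm above the counter). Origin: centre of its underside; z up. 
- square_saucer: The saucer of the square pot: 78 x 78 mm outside, x and y square to its sides. Low unglazed sand-coloured saucer, loose on the counter: rim 5 mm thick with its top 9 mm above the counter, floor 4 mm thick (the pot's underside rests 4 mm above the counter). Origin: centre of its underside; z up. 
- oblong_saucer: The saucer of the oblong pot: 106 mm (along its x) x 72 mm (along its y) outside. Low unglazed sand-coloured saucer, loose on the counter: rim 5 mm thick with its top 9 mm above the counter, floor 4 mm thick (the pot's underside rests 4 mm above the counter). Origin: centre of its underside; z up. 
- terracotta_pot_mid (a point): A small tapered terracotta flowerpot with a thick collar, 68 mm across and 60 mm high, standing among the others; not to be moved. Origin at its centre, 30 mm up.
- tin_mid (a point): A round lidded aluminium tin, 63 mm across and 70 mm high, standing among the others; not to be moved. Origin at its centre, 35 mm up.
There are look-alikes about, which are no part of the job. Leave any blue look-alike of the part that bears square_pot_mid alone.

How it is judged (in metres and radians):
At the end, for the whole second after the job is handed in: Each black pot upright (0.07 rad), at rest in its own saucer: centres within 12 mm, underside on the saucer's floor (3 mm); square and oblong pots parallel to their saucer's sides within 0.2 rad (any of 4 / either way round); saucers flat on the counter (horizontal distance between large_round_pot_mid and large_round_saucer below 0.012 m and z of large_round_pot_mid in the frame of large_round_saucer between 0.035 and 0.041 m and angle between each of large_round_pot_mid, large_round_saucer, small_round_pot_mid, small_round_saucer, square_pot_mid, square_saucer, oblong_pot_mid, oblong_saucer's own z axis and vertical below 0.07 rad and height (world z) of each of large_round_saucer, small_round_saucer, square_saucer, oblong_saucer below 0.004 m and linear speed of each of large_round_pot, small_round_pot, square_pot, oblong_pot below 0.02 m/s and horizontal distance between small_round_pot_mid and small_round_saucer below 0.012 m and z of small_round_pot_mid in the frame of small_round_saucer between 0.03 and 0.036 m and horizontal distance between square_pot_mid and square_saucer below 0.012 m and z of square_pot_mid in the frame of square_saucer between 0.033 and 0.039 m and (angle between the x axis of square_pot_mid and the x axis of square_saucer, either way round below 0.2 rad or angle between the x axis of square_pot_mid and the y axis of square_saucer, either way round below 0.2 rad) and horizontal distance between oblong_pot_mid and oblong_saucer below 0.012 m and z of oblong_pot_mid in the frame of oblong_saucer between 0.03 and 0.036 m and angle between the x axis of oblong_pot_mid and the x axis of oblong_saucer, either way round below 0.2 rad); the robot touches nothing.
It fails at once if the terracotta pot is shifted by more than 20 mm (distance of terracotta_pot_mid from where it was at the start of the episode above 0.02 m).
It fails at once if the lidded tin is shifted by more than 20 mm (distance of tin_mid from where it was at the start of the episode above 0.02 m).
It fails at once if a black pot is dropped or knocked: it moves faster than 0.45 m/s while out of the fingers (a fall of about 10 mm) ((linear speed of large_round_pot above 0.45 m/s and contact force between the fingers and large_round_pot below 0.05 N) or (linear speed of small_round_pot above 0.45 m/s and contact force between the fingers and small_round_pot below 0.05 N) or (linear speed of square_pot above 0.45 m/s and contact force between the fingers and square_pot below 0.05 N) or (linear speed of oblong_pot above 0.45 m/s and contact force between the fingers and oblong_pot below 0.05 N)).
It also fails if it takes over 109 s, if anything falls off the work surface, if the arm or the gripper's body presses on something with over 40 N, if the wrist force passes 120 N, or if a joint passes its speed limit or range.

### The arm

A 6-joint arm with a two-finger parallel gripper is mounted at the origin on the work surface. World frame = base frame: x ahead of the robot, y to its left, z up, the work surface at z = 0. Lengths are in m, angles in degrees, forces in N, time in s.
With the tool pointing down it reaches from about 0.4 to 0.825 m from the base axis. Payload 7 kg.
Tool frame: the origin (TCP) lies midway between the tips of the shut fingers; the grasp point (between the pads) lies 19 mm behind it; z points along the fingers, y is the line along which they close (so a half turn about z gives the same grasp; the last joint's range is limited). The gripper opens to 88 mm and grips with 3 to 60 N. Pads are 19 mm wide; open, the fingers measure 130 mm over their backs; the gripper's body (78 mm by 193 mm) begins 47 mm behind the grasp point.
Start: joints at [16.507, 20.546, 0.682, 0, -70.136, -16.507], TCP at [0.675, -0, 0.203] pointing down, gripper open.
Joint ranges: [-176.03, 176.03], [-82.01, 121.73], [-58.28, 71.71], [-173.87, 95.51], [-174.79, -0.11], [-173.66, 173.66]. Speed limits (degrees/s): [136.94, 136.94, 172.46, 180, 180, 180].

### API

Orientations are given as [roll, pitch, yaw] about the fixed x, y, z axes, in that order (R = Rz(yaw) Ry(pitch) Rx(roll)).
In Python, from plant import ctrl gives the robot as it stands.
- The arm moves only by the tool arm_command, never from a script. Its argument "steps" is a list of rows, each an object with "translation": the shift along the tool's x, y, z in mm, a list of three; "rotation": the turn, a rotation vector about the tool's x, y, z in units of 5 degrees (1.0 is 5 degrees), a list of three; "claw": the finger opening in mm, from 0 to 87.6. In form: [{"translation": [x, y, z], "rotation": [rx, ry, rz], "claw": claw}, ...]. A call has 1 to 5 rows; each row is the pose to reach, as a shift and turn from the pose commanded when the call began, along the tool's axes at that moment; what a row does not reach only later rows make up. A row lasts 1/10 s, in which the tool goes at most 50 mm and 8.59 degrees, less where a joint would pass 70% of its speed; a pose out of reach is approached as far as the arm can. A call with a gripper value outside its range is refused whole. The fingers move at their own pace and stop on an object; the grip force is fixed at half the most. Time passes only in rows, so rows that repeat a pose let the fingers close. It gives the time, the measured TCP pose, the force, the opening and the grip force at its end, in the units of the state.
- ctrl.get_obs(): the state, without advancing time (a new reading comes with each control period).
- ctrl.snapshot(name): name is "scene" or "side" or "wrist"; returns (picture, depth): 400x640x3 uint8, red, green, blue; 400x640 float32, m along the optical axis (not along the pixel's ray), 0 where there is no reading.
- ctrl.calibration(name): a dict with "vertical_fov" (degrees; the focal length in pixels is half the picture's height over the tangent of half this angle, whatever the lens; pixels are square), "cx", "cy" (the principal point, pixels), "rvec" (rotation vector, rad) and "tvec" (3), from world to camera coordinates, as OpenCV has them; the wrist camera has in their place "hand_eye" (4x4, takes a point from camera to tool coordinates, whose origin is the TCP and whose axes are the flange's). Camera axes: x right, y down, z forward; pixel columns grow to the right and rows downward; lengths in m; the calibration is good to about 2 mm. The wrist camera is an equidistant fisheye: a pixel r from the principal point sees the ray r / f radians off the axis. A picture is of the moment at which its call begins: read the wrist's pose just before it. calibration takes no time and is no camera call.
- ctrl.close_job(): hands the job in; it is judged then, once.
The state is a dict: "clock": time; "joint_pos": joint angles; "qvel": joint speeds; "tau": joint torques, N m; "tool_pos": TCP position; "orientation": TCP orientation; "force": force on the tool from outside, world axes, zero at the start; "moment": the same for the moment, N m; "opening": finger opening in m; "gripper_force": force on a finger pad.
Only numpy, scipy, OpenCV 4.12 (cv2) and the standard library are available. Lean on these libraries where they do the work, as an engineer would, in place of code of your own. Each camera call takes 0.05 s, during which the arm holds its last target. There are 200 camera calls.

## Working session

There is one attempt and no reset: what is moved stays moved. The work goes in short steps, Python scripts to look and compute and a tool call to move; the robot and the scene stay as the last step left them, time stands still between calls to the robot, and variables do not carry over. Pictures are saved under pics/ and viewed, at most 14 in all, crops included, and the job is handed in when it is done.

Besides the shell and the picture viewer there is one more tool, called after "Call:" in YAML: its name, and indented under it one key for each argument. arm_command: Moves the arm, as the interface text tells. Its arguments: {"type":"object","properties":{"steps":{"type":"array"}},"required":["steps"]}

```bash
mkdir -p pics; ls; python3 - <<'E'
from plant import ctrl
import cv2,numpy as np
for n in ("scene","side","wrist"):
    p,d=ctrl.snapshot(n); cv2.imwrite(f"pics/{n}0.png",p[:,:,::-1]); np.save(f"{n}0.npy",d); print(n,ctrl.calibration(n))
print(ctrl.get_obs())
E
```

```text
pics
scene {'vertical_fov': 47.158810763895445, 'cx': 329.52010552186783, 'cy': 198.75831712431875, 'rvec': array([ 2.45630893,  0.81585485, -0.25487013]), 'tvec': array([-0.4124608 , -0.22479705,  1.36446324])}
side {'vertical_fov': 49.42011050013492, 'cx': 323.4309158050917, 'cy': 203.68590346400256, 'rvec': array([ 2.41692427, -0.44635119,  0.18529249]), 'tvec': array([-0.46332033,  0.18614961,  1.06069952])}
wrist {'vertical_fov': 65.70646984690485, 'cx': 317.78725589485936, 'cy': 195.61893472837653, 'hand_eye': array([[-1.65186947e-03, -9.54887195e-01, -2.96964166e-01,
         8.14818113e-02],
       [ 9.99998085e-01, -1.26567491e-03, -1.49273745e-03,
        -4.18134108e-04],
       [ 1.04953579e-03, -2.96966063e-01,  9.54887457e-01,
        -1.82056809e-01],
       [ 0.00000000e+00,  0.00000000e+00,  0.00000000e+00,
         1.00000000e+00]])}
{'clock': 0.15, 'joint_pos': array([ 1.65066185e+01,  2.05819773e+01,  6.46487073e-01, -1.32967980e-02,
       -7.01340203e+01, -1.65056434e+01]), 'qvel': array([-0.04030924, -0.10971084,  0.00662   ,  0.11265602, -0.06919168,
       -0.004191  ]), 'tau': array([ 1.39394037e-04, -5.83274567e+01,  2.93289685e+01,  7.00122759e+00,
        8.75052094e-03, -9.76538854e-05]), 'tool_pos': array([ 6.74621743e-01, -3.61999574e-05,  2.02347485e-01]), 'orientation': array([ 1.79929802e+02, -7.76383675e-03, -9.00035462e+01]), 'force': array([0.1667645 , 0.58760944, 0.44218914]), 'moment': array([-0.06818719, -0.06553305,  0.03063647]), 'gripper_force': 0.0, 'opening': 0.08791345778966543}
```

View pics/scene0.png

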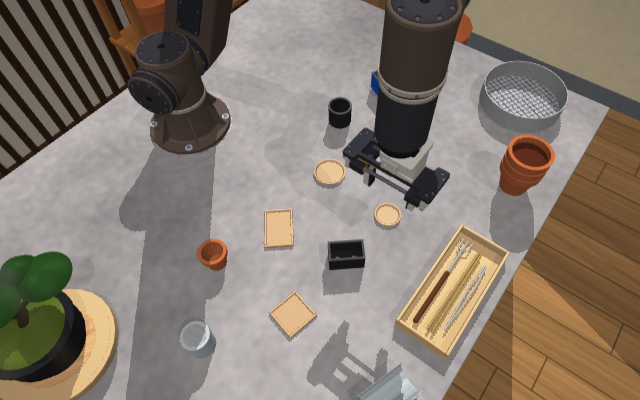

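View pics/side0.png

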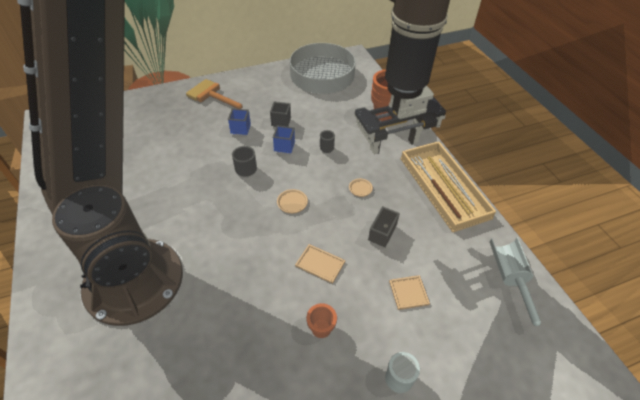

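The scene picture shows saucers at (329,173) large round, (387,215) small round, (279,228) oblong and (293,315) square. It also shows the large round pot at (340,112) and the oblong pot at (346,254); the arm hides the rest.

Candidates in the side view:
- **Square pot:** black cube at (281,114), with blue look-alikes at (240,121) and (284,139). I choose the black one.
- **Round pots:** large at (245,160), small at (327,141).
- **Oblong pot:** (384,226).
- **Saucers:** large round (293,202), small round (361,188), oblong (320,264), square (409,293).
- **Leave alone:** terracotta pot (321,320) and tin (403,372).

```bash
cat > h.py <<'E'
import cv2,numpy as np
from scipy.spatial.transform import Rotation as R
from plant import ctrl
def rays(name,uv,obs=None):
    """camera centre and ray directions (z=1 scaled for pinhole) in world"""
    c=ctrl.calibration(name); f=200/np.tan(np.radians(c["vertical_fov"])/2)
    q=(np.asarray(uv,float)-[c["cx"],c["cy"]])/f
    if name!="wrist":
        Rm=cv2.Rodrigues(c["rvec"])[0]; return -Rm.T@c["tvec"], np.c_[q,np.ones(len(q))]@Rm
    th=np.linalg.norm(q,axis=1)+1e-9
    d=np.c_[q*(np.tan(th)/th)[:,None],np.ones(len(q))]
    T=np.eye(4);T[:3,:3]=R.from_euler("xyz",obs["orientation"],degrees=True).as_matrix();T[:3,3]=obs["tool_pos"]
    T=T@c["hand_eye"]; return T[:3,3], d@T[:3,:3].T
def plane(name,uv,z,obs=None):
    o,d=rays(name,uv,obs); return o+d*((z-o[2])/d[:,2])[:,None]
def cloud(name,uv,depth,obs=None):
    uv=np.asarray(uv); o,d=rays(name,uv,obs); return o+d*depth[uv[:,1],uv[:,0]][:,None]
def masks(rgb):
    hsv=cv2.cvtColor(rgb,cv2.COLOR_RGB2HSV)
    return dict(black=cv2.inRange(hsv,(0,0,0),(179,90,75)), sand=cv2.inRange(hsv,(8,70,150),(22,160,255)),
      blue=cv2.inRange(hsv,(105,120,40),(130,255,255)), terra=cv2.inRange(hsv,(0,150,80),(10,255,255)))
def blob(m,uv,r=35):
    n,l,s,c=cv2.connectedComponentsWithStats(m)
    d=np.linalg.norm(c-uv,axis=1)+1e3*(s[:,4]<40); d[0]=1e9; k=d.argmin()
    v,u=np.nonzero(l==k); return np.c_[u,v]
def rect(p): 
    (x,y),(w,h),a=cv2.minAreaRect(np.float32(p[:,:2]*1000)); 
    if w<h: w,h,a=h,w,a+90
    return np.round([x,y,w,h,(a+90)%180-90],1)
E
python3 - <<'E'
from h import *
import sys
S={"side":dict(LS=(293,202),SS=(361,188),OS=(320,264),QS=(409,293),LP=(245,160),SP=(327,141),OP=(384,226),QP=(281,114),terra=(321,320)),
 "scene":dict(LS=(329,173),SS=(387,215),OS=(279,228),QS=(293,315),LP=(340,112),OP=(346,254),terra=(212,253))}
H=dict(LP=.068,SP=.058,OP=.058,QP=.064)
for n in S:
    im=cv2.imread(f"pics/{n}0.png")[:,:,::-1].copy(); D=np.load(f"{n}0.npy"); M=masks(im)
    for k,s in S[n].items():
        b=blob(M["sand" if k[1]=="S" else "terra" if k=="terra" else "black"],s)
        p=cloud(n,b,D); p=p[D[b[:,1],b[:,0]]>0]
        zt=np.percentile(p[:,2],97)
        if k[1]=="S": print(n,k,len(b),"ztop",round(zt*1000,1),"plane9",rect(plane(n,b,.009)))
        else:
            t=p[p[:,2]>zt-.008]; print(n,k,len(b),"ztop",round(zt*1000,1),"top",len(t),rect(t))
    if n=="side":
        for s in((240,121),(284,139)):
            b=blob(M["blue"],s);p=cloud(n,b,D);print("blue",rect(p[p[:,2]>.04]))
        v,u=np.mgrid[340:395,380:425];b=np.c_[u.ravel(),v.ravel()];p=cloud(n,b,D);p=p[(p[:,2]>.03)&(p[:,2]<.08)];print("tin",rect(p),p[:,2].max())
E
```

```text
side LS 556 ztop 11.0 plane9 [440.4  97.3  84.2  80.6 -20.4]
side SS 322 ztop 11.6 plane9 [642.5  78.   66.9  62.1 -20.4]
side OS 1041 ztop 11.5 plane9 [ 441.3 -119.7  105.    73.1  -49. ]
side QS 960 ztop 11.7 plane9 [ 611.8 -270.3   79.2   78.6   78.4]
side LP 483 ztop 67.2 top 82 [351.7 265.4  62.7  54.3  75.4]
side SP 141 ztop 56.3 top 30 [605.6 250.3  36.5  15.6 -21.2]
side OP 306 ztop 53.8 top 46 [634.4 -66.8  68.8  30.9   7.6]
side QP 369 ztop 65.2 top 69 [505.6 406.3 120.8  51.3  69.8]
side terra 58 ztop 145.8 top 56 [821.2 363.5  86.5  31.4  76.9]
blue [ 309.5 -113.9 1104.4   47.2   83.4]
blue [476.8 295.1  50.3   7.5 -28.2]
tin [ 496.7 -441.4   62.2   61.4   18.3] 0.07629562586238126
scene LS 627 ztop 12.2 plane9 [439.9  98.8  82.4  81.3  36.5]
scene SS 479 ztop 11.7 plane9 [643.2  78.7  66.6  64.2 -56.2]
scene OS 1028 ztop 11.9 plane9 [ 442.4 -117.9  105.7   71.7  -48.8]
scene QS 1143 ztop 12.6 plane9 [ 613.5 -269.8   77.7   77.7  -11.5]
scene LP 554 ztop 69.3 top 87 [354.2 265.8  63.7  58.9 -60. ]
scene OP 505 ztop 59.5 top 78 [630.5 -87.9  75.   42.8  40.4]
scene terra 688 ztop 63.7 top 286 [ 385.  -279.7   64.3   64.3  -12. ]
```

Call:
arm_command:
  steps:
    - {"translation": [40, 20, 20], "rotation": [0, 0, 1.7], "claw": 87}
    - {"translation": [80, 40, 40], "rotation": [0, 0, 3.4], "claw": 87}
    - {"translation": [88, 45, 53], "rotation": [0, 0, 5.1], "claw": 87}
    - {"translation": [88, 45, 53], "rotation": [0, 0, 6.8], "claw": 87}
    - {"translation": [88, 45, 53], "rotation": [0, 0, 8.5], "claw": 87}

```text
clock: 0.65
tool_pos: [0.6292, -0.0888, 0.1493]
orientation: [179.9, -0.1, -132.9]
force: [0.4, -0.1, -0.1]
opening: 0.087
gripper_force: 0.0
```

```bash
cat >> h.py <<'E'
def go(x,y,z,yaw):
    """mm, deg -> shift and turn (tool axes, interface units) for a tool pointing down"""
    o=ctrl.get_obs(); Rt=R.from_euler("xyz",o["orientation"],degrees=True)
    dR=Rt.inv()*R.from_euler("xyz",[180,0,yaw],degrees=True)
    print("go",np.round(Rt.inv().apply(np.array([x,y,z])-o["tool_pos"]*1000),1),"rot",np.round(np.degrees(dR.as_rotvec())/5,2))
def st():
    o=ctrl.get_obs(); print("t",round(o["clock"],2),np.round(o["tool_pos"]*1000,1),np.round(o["orientation"],1),"F",np.round(o["force"],1),"open",round(o["opening"]*1000,1),"grip",round(o["gripper_force"],1)); return o
def snap(n,f):
    p,d=ctrl.snapshot(n); cv2.imwrite(f"pics/{f}.png",p[:,:,::-1]); np.save(f"{f}.npy",d); return p,d
def pot(p,d,obs,xy,h,col="black",rad=75,name="wrist"):
    """points of the given colour near xy (mm) near height h (mm), as the outline cast on the plane of the rim"""
    v,u=np.nonzero(masks(p)[col]*(d>0)); uv=np.c_[u,v]; c=cloud(name,uv,d,obs)*1000
    k=(np.hypot(c[:,0]-xy[0],c[:,1]-xy[1])<rad); c=c[k]; uv=uv[k]
    k=abs(c[:,2]-h)<5; print("top z median",np.round(np.median(c[k,2]),1),"n",k.sum(),"cloud",rect(c[k]/1000),"plane",rect(plane(name,uv[k],h/1000,obs)))
    return c
E
python3 - <<'E'
from h import *
o=st(); p,d=snap("wrist","w1"); pot(p,d,o,(630,-88),58)
E
```

```text
t 0.65 [629.2 -88.8 149.3] [ 1.799e+02 -1.000e-01 -1.329e+02] F [ 0.4 -0.1 -0.1] open 87.0 grip 0.0
top z median 57.2 n 220 cloud [630.4 -90.4  80.5  42.1  41. ] plane [630.  -90.7  80.4  42.1  41. ]
```

View pics/w1.png

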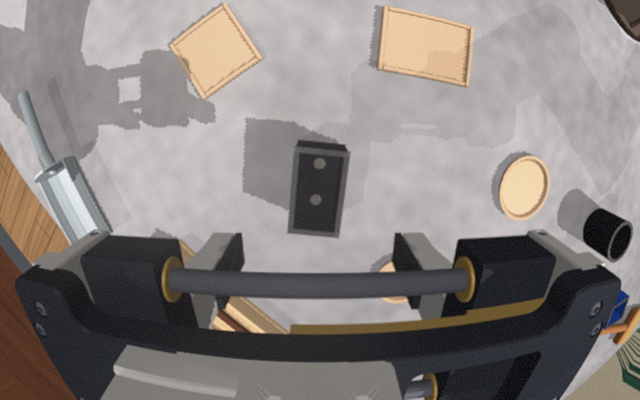

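The wrist view shows the oblong pot upright at (320,188), with its long side along the image's vertical, clear between the fingers. The grey rim falls partly outside my mask, so I'll widen it.

```bash
sed -i 's/(179,90,75)/(179,90,130)/' h.py; python3 - <<'E'
from h import *
o=st(); p=cv2.imread("pics/w1.png")[:,:,::-1].copy(); d=np.load("w1.npy"); pot(p,d,o,(630,-90),58)
for k,s in dict(OS=(425,45),QS=(217,50),LS=(525,187)).items():
    b=blob(masks(p)["sand"],s); print(k,rect(plane("wrist",b,.009,o)), np.median(cloud("wrist",b,d,o)[:,2]))
go(630,-90,19,-138.5)
E
```

```text
t 0.7 [629.5 -88.5 149.6] [ 180.    -0.  -133.4] F [0.2 0.1 0.2] open 86.9 grip 0.0
top z median 58.9 n 1590 cloud [632.3 -88.4  85.1  50.4  40.7] plane [632.2 -88.5  85.7  50.6  40.5]
OS [ 444.  -115.6  105.5   71.5  -49.4] 0.005723575653117957
QS [ 612.7 -268.    78.4   77.6   78. ] 0.006082971234254053
LS [444.6 100.1  85.2  84.5 -44.6] 0.005262601684322132
go [  0.6  -1.5 130.6] rot [ 0.01 -0.01  1.02]
```

Call:
arm_command:
  steps:
    - {"translation": [-2, -2, 40], "rotation": [0, 0, 1.2], "claw": 87}
    - {"translation": [-2, -2, 85], "rotation": [0, 0, 1.2], "claw": 87}
    - {"translation": [-2, -2, 115], "rotation": [0, 0, 1.2], "claw": 87}
    - {"translation": [-2, -2, 130], "rotation": [0, 0, 1.2], "claw": 87}
    - {"translation": [-2, -2, 130], "rotation": [0, 0, 1.2], "claw": 45}

```text
clock: 1.2
tool_pos: [0.6307, -0.088, 0.0171]
orientation: [179.8, -0.2, -138.4]
force: [-0.8, 0.2, -0.2]
opening: 0.0832
gripper_force: 0.0
```

Call:
arm_command:
  steps:
    - {"translation": [0, 0, 0], "rotation": [0, 0, 0], "claw": 30}
    - {"translation": [0, 0, 0], "rotation": [0, 0, 0], "claw": 30}
    - {"translation": [0, 0, 0], "rotation": [0, 0, 0], "claw": 30}
    - {"translation": [0, 0, 0], "rotation": [0, 0, 0], "claw": 30}
    - {"translation": [0, 0, 0], "rotation": [0, 0, 0], "claw": 30}

```text
clock: 1.7
tool_pos: [0.6332, -0.0878, 0.021]
orientation: [-180.0, 0.1, -138.5]
force: [-0.8, 1.9, 4.9]
opening: 0.0497
gripper_force: 30.0
```

Call:
arm_command:
  steps:
    - {"translation": [0, 0, -30], "rotation": [0, 0, 0], "claw": 30}
    - {"translation": [40, 25, -70], "rotation": [0, 0, -1.6], "claw": 30}
    - {"translation": [80, 50, -80], "rotation": [0, 0, -3.2], "claw": 30}
    - {"translation": [120, 75, -80], "rotation": [0, 0, -4.8], "claw": 30}
    - {"translation": [155, 97, -80], "rotation": [0, 0, -6.4], "claw": 30}

```text
clock: 2.2
tool_pos: [0.4504, -0.1182, 0.1004]
orientation: [-180.0, 0.0, -106.2]
force: [-0.2, -0.4, -2.2]
opening: 0.0502
gripper_force: 30.0
```

Call:
arm_command:
  steps:
    - {"translation": [0, 0, 0], "rotation": [0, 0, -1.6], "claw": 30}
    - {"translation": [0, 0, 0], "rotation": [0, 0, -3.2], "claw": 30}
    - {"translation": [0, 0, 0], "rotation": [0, 0, -4.8], "claw": 30}
    - {"translation": [0, 0, 0], "rotation": [0, 0, -6.4], "claw": 30}
    - {"translation": [0, 0, 0], "rotation": [0, 0, -8], "claw": 30}

```text
clock: 2.7
tool_pos: [0.452, -0.1179, 0.1]
orientation: [-180.0, 0.0, -66.2]
force: [-0.9, -0.2, -2.4]
opening: 0.0499
gripper_force: 30.0
```

```bash
python3 - <<'E'
from h import *
o=st(); p,d=snap("wrist","w2")
z=o["tool_pos"][2]*1000
b=blob(masks(p)["sand"],(320,150)); print(len(b),b.mean(0),rect(plane("wrist",b,.009,o)))
pot(p,d,o,o["tool_pos"][:2]*1000,z-19+58)
go(443,-117,40,-49)
E
```

```text
t 2.7 [ 452.  -117.9  100. ] [-180.     0.   -66.2] F [-0.9 -0.2 -2.4] open 49.9 grip 30.0
879 [320.44254835 147.98634812] [ 468.5 -147.3   70.9   29.2   40.5]
top z median 137.8 n 4150 cloud [ 453.4 -120.    84.8   79.6  -66.4] plane [ 453.5 -121.4   83.9   81.5  -66.9]
go [-4.6  7.9 60. ] rot [-0.    0.   -3.34]
```

View pics/w2.png

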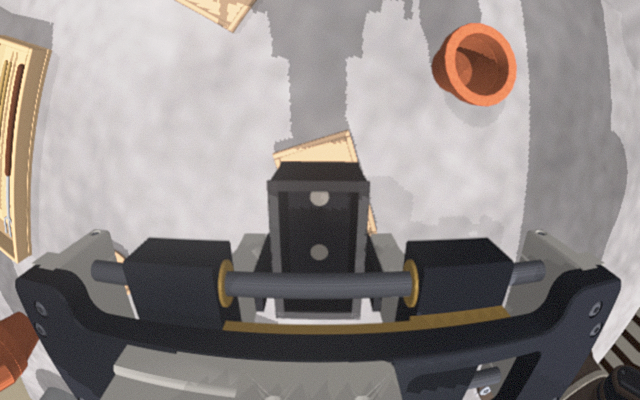

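Call:
arm_command:
  steps:
    - {"translation": [-6, 8.5, 0], "rotation": [0, 0, -1.7], "claw": 30}
    - {"translation": [-6, 8.5, 20], "rotation": [0, 0, -3.4], "claw": 30}
    - {"translation": [-6, 8.5, 45], "rotation": [0, 0, -3.4], "claw": 30}
    - {"translation": [-6, 8.5, 60], "rotation": [0, 0, -3.4], "claw": 30}
    - {"translation": [-6, 8.5, 66], "rotation": [0, 0, -3.4], "claw": 30}

```text
clock: 3.25
tool_pos: [0.4409, -0.116, 0.0327]
orientation: [179.9, 0.1, -49.7]
force: [-0.1, 0.5, -3.7]
opening: 0.0492
gripper_force: 30.0
```

Call:
arm_command:
  steps:
    - {"translation": [0, 0, 3], "rotation": [0, 0, 0], "claw": 30}
    - {"translation": [0, 0, 6], "rotation": [0, 0, 0], "claw": 30}
    - {"translation": [0, 0, 8.5], "rotation": [0, 0, 0], "claw": 30}
    - {"translation": [0, 0, 10], "rotation": [0, 0, 0], "claw": 30}
    - {"translation": [0, 0, 10], "rotation": [0, 0, 0], "claw": 30}

```text
clock: 3.75
tool_pos: [0.4428, -0.116, 0.0257]
orientation: [-180.0, -0.1, -49.5]
force: [-5.3, 0.9, 14.9]
opening: 0.0493
gripper_force: 30.0
```

Call:
arm_command:
  steps:
    - {"translation": [0, 0, 0], "rotation": [0, 0, 0], "claw": 55}
    - {"translation": [0, 0, 0], "rotation": [0, 0, 0], "claw": 65}
    - {"translation": [0, 0, 0], "rotation": [0, 0, 0], "claw": 80}
    - {"translation": [0, 0, 0], "rotation": [0, 0, 0], "claw": 80}
    - {"translation": [0, 0, -15], "rotation": [0, 0, 0], "claw": 80}

```text
clock: 4.25
tool_pos: [0.4409, -0.1159, 0.0378]
orientation: [179.8, 0.1, -49.5]
force: [0.5, 0.3, 0.3]
opening: 0.0785
gripper_force: 0.0
```

Call:
arm_command:
  steps:
    - {"translation": [0, 0, -40], "rotation": [0, 0, 0], "claw": 87}
    - {"translation": [0, 0, -90], "rotation": [0, 0, 0], "claw": 87}
    - {"translation": [0, 0, -120], "rotation": [0, 0, 0], "claw": 87}
    - {"translation": [0, 0, -120], "rotation": [0, 0, 0], "claw": 87}
    - {"translation": [0, 0, -120], "rotation": [0, 0, 0], "claw": 87}

```text
clock: 4.75
tool_pos: [0.4426, -0.1157, 0.1596]
orientation: [-179.9, -0.0, -49.5]
force: [0.9, -0.3, -1.8]
opening: 0.0872
gripper_force: 0.0
```

```bash
python3 - <<'E'
from h import *
o=st(); p,d=snap("wrist","w3")
b=blob(masks(p)["sand"],(320,190)); print(len(b),rect(plane("wrist",b,.009,o)))
pot(p,d,o,(443,-117),62,rad=60)
p,d=snap("scene","s3");
for k,s in dict(SP=(400,120),QP=(372,85)).items(): pot(p,d,o,dict(SP=(606,250),QP=(505,406))[k],dict(SP=58,QP=64)[k],name="scene",rad=50)
p,d=snap("side","d3")
pot(p,d,o,(606,250),58,name="side",rad=50);pot(p,d,o,(505,406),64,name="side",rad=50)
go(605,250,145,-49)
E
```

```text
t 4.75 [ 442.6 -115.7  159.6] [-179.9   -0.   -49.5] F [ 0.9 -0.3 -1.8] open 87.2 grip 0.0
1272 [ 443.8 -118.3  104.5   70.7  -48.8]
top z median 63.4 n 1568 cloud [ 443.8 -118.2   84.5   49.9  -50. ] plane [ 443.9 -118.    84.6   49.9  -49.8]
top z median 58.7 n 105 cloud [613.3 268.8  46.9  45.4 -72.9] plane [613.  268.1  46.4  45.6  70.3]
top z median 64.0 n 95 cloud [512.9 431.2  58.4  42.6 -30.3] plane [513.4 428.2  61.9  43.8 -27.5]
top z median nan n 0 cloud [0. 0. 0. 0. 0.] plane [0. 0. 0. 0. 0.]
top z median 64.9 n 64 cloud [510.7 424.8  60.2  40.5 -20.3] plane [511.2 427.4  57.6  46.1 -28.8]
go [-172.  -362.    12.5] rot [ 0.02  0.02 -0.1 ]
  return _methods._mean(a, axis=axis, dtype=dtype,
  ret = ret.dtype.type(ret / rcount)
```

View pics/s3.png

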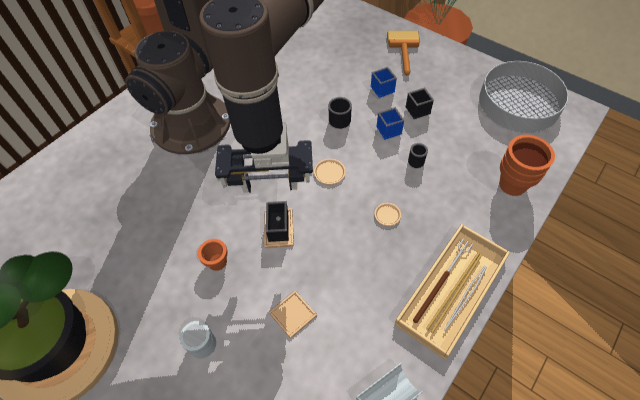

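The oblong pot sits in its saucer at (277,222), within 1 mm and 1°. The small round pot is at (418,155) and the square pot at (419,103), with blue cubes at (383,82) and (390,124).

Call:
arm_command:
  steps:
    - {"translation": [-20, -42, 0], "rotation": [0, 0, 0], "claw": 87}
    - {"translation": [-40, -84, 0], "rotation": [0, 0, 0], "claw": 87}
    - {"translation": [-60, -126, 0], "rotation": [0, 0, 0], "claw": 87}
    - {"translation": [-80, -168, 0], "rotation": [0, 0, 0], "claw": 87}
    - {"translation": [-100, -210, 0], "rotation": [0, 0, 0], "claw": 87}

```text
clock: 5.4
tool_pos: [0.5369, 0.0982, 0.1577]
orientation: [179.9, 0.0, -49.5]
force: [0.4, -1.4, -0.1]
opening: 0.0868
gripper_force: 0.0
```

Call:
arm_command:
  steps:
    - {"translation": [-20, -42, 3], "rotation": [0, 0, 1.5], "claw": 87}
    - {"translation": [-40, -84, 6], "rotation": [0, 0, 3], "claw": 87}
    - {"translation": [-60, -126, 9], "rotation": [0, 0, 4.5], "claw": 87}
    - {"translation": [-81, -168, 10], "rotation": [0, 0, 6], "claw": 87}
    - {"translation": [-81, -168, 10], "rotation": [0, 0, 6], "claw": 87}

```text
clock: 5.9
tool_pos: [0.613, 0.2714, 0.1455]
orientation: [179.8, -0.1, -79.6]
force: [-1.5, -0.4, -0.5]
opening: 0.0869
gripper_force: 0.0
```

```bash
python3 - <<'E'
from h import *
o=st(); p,d=snap("wrist","w4")
pot(p,d,o,(613,268),58,rad=45)
pot(p,d,o,(512,428),64,rad=50)
for xy in((535,350),(450,400)): pot(p,d,o,xy,64,rad=50,col="blue")
v,u=np.nonzero(masks(p)["blue"]*(d>0)); c=cloud("wrist",np.c_[u,v],d,o); print(rect(c),len(c))
q=cv2.imread("pics/s3.png")[:,:,::-1].copy(); D=np.load("s3.npy")
for s in((383,82),(390,124)):
    b=blob(masks(q)["blue"],s); c=cloud("scene",b,D); print("blue",np.percentile(c[:,2],97),rect(c))
go(613,268,19,-80)
E
```

```text
t 5.9 [613.  271.4 145.5] [ 1.798e+02 -1.000e-01 -7.960e+01] F [-1.5 -0.4 -0.5] open 86.9 grip 0.0
top z median 58.4 n 892 cloud [613.8 269.1  45.9  45.9 -87. ] plane [613.6 269.2  46.5  45.5 -81. ]
top z median 62.4 n 49 cloud [527.1 403.4  15.7   6.8  16.1] plane [527.8 400.9  15.7   7.4   6.7]
top z median nan n 0 cloud [0. 0. 0. 0. 0.] plane [0. 0. 0. 0. 0.]
top z median nan n 0 cloud [0. 0. 0. 0. 0.] plane [0. 0. 0. 0. 0.]
[-220.   703.7 1837.9  161.8  -25.7] 1432
blue 0.06168942011495364 [ 653.6   -6.7 1078.7   74.2  -59.3]
blue 0.06157803015672065 [496.  301.3  75.8  40.9  15.8]
go [  1.2  -1.3 126.7] rot [ 0.04 -0.02  0.12]
  return _methods._mean(a, axis=axis, dtype=dtype,
  ret = ret.dtype.type(ret / rcount)
```

View pics/w4.png

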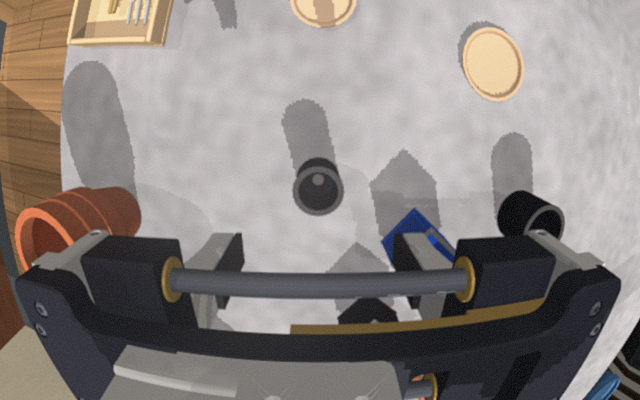

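The small round pot is at (318,188), centred between the fingers. The blue cube at (415,235) clears the right finger.

Call:
arm_command:
  steps:
    - {"translation": [1, -0.5, 40], "rotation": [0, 0, 0], "claw": 75}
    - {"translation": [1, -0.5, 85], "rotation": [0, 0, 0], "claw": 75}
    - {"translation": [1, -0.5, 115], "rotation": [0, 0, 0], "claw": 75}
    - {"translation": [1, -0.5, 128], "rotation": [0, 0, 0], "claw": 75}
    - {"translation": [1, -0.5, 128], "rotation": [0, 0, 0], "claw": 60}

```text
clock: 6.45
tool_pos: [0.6115, 0.2648, 0.0187]
orientation: [179.8, -0.1, -79.5]
force: [0.1, -0.1, 0.0]
opening: 0.0712
gripper_force: 0.0
```

Call:
arm_command:
  steps:
    - {"translation": [0, 0, 0], "rotation": [0, 0, 0], "claw": 50}
    - {"translation": [0, 0, 0], "rotation": [0, 0, 0], "claw": 30}
    - {"translation": [0, 0, 0], "rotation": [0, 0, 0], "claw": 30}
    - {"translation": [0, 0, 0], "rotation": [0, 0, 0], "claw": 30}
    - {"translation": [0, 0, 0], "rotation": [0, 0, 0], "claw": 30}

```text
clock: 6.95
tool_pos: [0.6137, 0.267, 0.0228]
orientation: [-179.9, 0.0, -79.5]
force: [-1.2, 0.2, 6.8]
opening: 0.0451
gripper_force: 30.0
```

Call:
arm_command:
  steps:
    - {"translation": [0, 0, -25], "rotation": [0, 0, 0], "claw": 30}
    - {"translation": [15, 0, -60], "rotation": [0, 0, 0], "claw": 30}
    - {"translation": [60, 2, -80], "rotation": [0, 0, 0], "claw": 30}
    - {"translation": [105, 4, -80], "rotation": [0, 0, 0], "claw": 30}
    - {"translation": [150, 5, -80], "rotation": [0, 0, 0], "claw": 30}

```text
clock: 7.45
tool_pos: [0.6354, 0.1171, 0.1024]
orientation: [-179.9, 0.0, -79.4]
force: [1.1, 0.3, -1.6]
opening: 0.0449
gripper_force: 30.0
```

```bash
python3 - <<'E'
from h import *
o=st(); p,d=snap("wrist","w5"); t=o["tool_pos"]*1000
b=blob(masks(p)["sand"],(320,150)); print(len(b),b.mean(0),rect(plane("wrist",b,.009,o)))
c=pot(p,d,o,t[:2],t[2]-20+58,rad=32)
go(643,78.5,40,-80)
E
```

```text
t 7.45 [635.4 117.1 102.4] [-179.9    0.   -79.4] F [ 1.1  0.3 -1.6] open 44.9 grip 30.0
4238 [317.62269939 149.13591317] [643.7  78.6  67.5  66.5  36.8]
top z median 138.2 n 1779 cloud [636.7 111.1  59.1  30.7   9.4] plane [636.7 109.2  60.7  28.9  10.6]
go [33.3 -1.9 61.8] rot [ 0.01 -0.01  0.07]
```

View pics/w5.png

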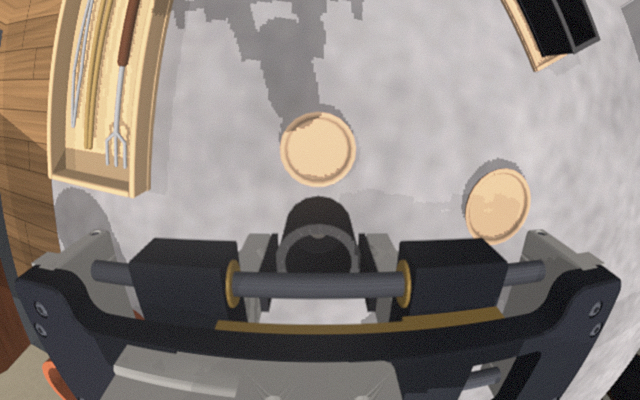

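The small saucer is fully visible at (318,149), agreeing with the other views. The arm was still settling, so I'll hold one row and read again.

Call:
arm_command:
  steps:
    - {"translation": [0, 0, 0], "rotation": [0, 0, 0], "claw": 30}
    - {"translation": [0, 0, 0], "rotation": [0, 0, 0], "claw": 30}

```text
clock: 7.7
tool_pos: [0.6352, 0.1177, 0.1012]
orientation: [-180.0, 0.0, -79.6]
force: [0.4, 1.1, -1.6]
opening: 0.0454
gripper_force: 30.0
```

```bash
python3 - <<'E'
from h import *
for i in range(2):
    o=st(); p,d=snap("wrist","w6"); t=o["tool_pos"]*1000
    b=blob(masks(p)["sand"],(320,150)); print(rect(plane("wrist",b,.009,o)))
    pot(p,d,o,t[:2],t[2]-20+58,rad=32)
    go(643.3,78.5,40,-80)
E
```

```text
t 7.7 [635.2 117.7 101.2] [-180.     0.   -79.6] F [ 0.4  1.1 -1.6] open 45.4 grip 30.0
[643.8  78.9  66.5  66.4  10.4]
top z median 137.0 n 1768 cloud [636.5 111.6  59.2  30.5   9.7] plane [636.8 109.9  60.2  28.9  10.4]
go [40.7 -0.7 61.1] rot [-0.   0.   0.1]
t 7.75 [635.2 118.4 101.1] [-180.     0.   -79.5] F [ 0.1 -0.1 -0.5] open 44.8 grip 30.0
[643.9  78.6  67.2  66.3  29.8]
top z median 136.9 n 1771 cloud [636.3 112.4  59.3  30.5  11.4] plane [636.8 110.6  60.1  28.9  10.4]
go [41.1 -0.7 61. ] rot [-0.    0.    0.11]
```

Call:
arm_command:
  steps:
    - {"translation": [35, -1, 15], "rotation": [0, 0, 0], "claw": 30}
    - {"translation": [42, -1, 45], "rotation": [0, 0, 0], "claw": 30}
    - {"translation": [42, -1, 60], "rotation": [0, 0, 0], "claw": 30}
    - {"translation": [42, -1, 67], "rotation": [0, 0, 0], "claw": 30}
    - {"translation": [42, -1, 70], "rotation": [0, 0, 0], "claw": 30}

```text
clock: 8.3
tool_pos: [0.6436, 0.0778, 0.0304]
orientation: [179.9, -0.0, -79.4]
force: [-0.1, 0.9, -0.5]
opening: 0.045
gripper_force: 30.0
```

Call:
arm_command:
  steps:
    - {"translation": [0, 0, 2], "rotation": [0, 0, 0], "claw": 30}
    - {"translation": [0, 0, 4], "rotation": [0, 0, 0], "claw": 30}
    - {"translation": [0, 0, 6], "rotation": [0, 0, 0], "claw": 30}
    - {"translation": [0, 0, 6.5], "rotation": [0, 0, 0], "claw": 30}
    - {"translation": [0, 0, 6.5], "rotation": [0, 0, 0], "claw": 30}

```text
clock: 8.8
tool_pos: [0.6446, 0.0774, 0.0268]
orientation: [-179.9, 0.0, -79.5]
force: [-4.4, 1.6, 9.1]
opening: 0.045
gripper_force: 30.0
```

Call:
arm_command:
  steps:
    - {"translation": [0, 0, 0], "rotation": [0, 0, 0], "claw": 52}
    - {"translation": [0, 0, 0], "rotation": [0, 0, 0], "claw": 60}
    - {"translation": [0, 0, 0], "rotation": [0, 0, 0], "claw": 75}
    - {"translation": [0, 0, 0], "rotation": [0, 0, 0], "claw": 75}
    - {"translation": [0, 0, -15], "rotation": [0, 0, 0], "claw": 75}

```text
clock: 9.3
tool_pos: [0.6422, 0.0763, 0.0379]
orientation: [179.8, -0.0, -79.5]
force: [0.4, -0.2, 0.1]
opening: 0.0734
gripper_force: 0.0
```

Call:
arm_command:
  steps:
    - {"translation": [0, 0, -40], "rotation": [0, 0, 0], "claw": 87}
    - {"translation": [0, 0, -90], "rotation": [0, 0, 0], "claw": 87}
    - {"translation": [-30, 5, -120], "rotation": [0, 0, 1.5], "claw": 87}
    - {"translation": [-75, 14, -120], "rotation": [0, 0, 3], "claw": 87}
    - {"translation": [-120, 22, -120], "rotation": [0, 0, 4.5], "claw": 87}

```text
clock: 9.8
tool_pos: [0.6007, 0.1919, 0.1625]
orientation: [-179.8, 0.2, -102.4]
force: [-0.3, 0.7, -0.7]
opening: 0.0872
gripper_force: 0.0
```

```bash
python3 - <<'E'
from h import *
o=st(); p,d=snap("wrist","w7"); t=o["tool_pos"]*1000
v,u=np.nonzero(masks(p)["sand"]); uv=np.c_[u,v]; q=plane("wrist",uv,.009,o); k=np.hypot(q[:,0]-.643,q[:,1]-.078)<.06; print("SS",k.sum(), rect(q[k]) if k.any() else 0)
pot(p,d,o,(643,78),62,rad=45)
go(512,428,155,-118)
E
```

```text
t 9.8 [600.7 191.9 162.5] [-179.8    0.2 -102.4] F [-0.3  0.7 -0.7] open 87.2 grip 0.0
SS 895 [636.1  81.9  67.2  50.5  66.2]
top z median 62.6 n 888 cloud [643.8  79.8  46.4  45.8 -14.2] plane [644.   79.8  46.3  46.  -13.7]
go [-205.3  136.1    7.3] rot [-0.01  0.04  3.01]
```

The small round pot is set, with its top at 62.6 mm and its centre within 2 mm. Next is the square pot.

Call:
arm_command:
  steps:
    - {"translation": [-39, 26, 0], "rotation": [0, 0, 0.6], "claw": 87}
    - {"translation": [-78, 52, 0], "rotation": [0, 0, 1.2], "claw": 87}
    - {"translation": [-117, 78, 0], "rotation": [0, 0, 1.8], "claw": 87}
    - {"translation": [-156, 104, 4], "rotation": [0, 0, 2.4], "claw": 87}
    - {"translation": [-195, 130, 7], "rotation": [0, 0, 3], "claw": 87}

```text
clock: 10.35
tool_pos: [0.513, 0.4104, 0.1539]
orientation: [-180.0, 0.1, -117.1]
force: [1.1, 0.6, 0.4]
opening: 0.0868
gripper_force: 0.0
```

Call:
arm_command:
  steps:
    - {"translation": [-9, 6, 0], "rotation": [0, 0, 0], "claw": 87}
    - {"translation": [-9, 6, 0], "rotation": [0, 0, 0], "claw": 87}
    - {"translation": [-9, 6, 0], "rotation": [0, 0, 0], "claw": 87}

```text
clock: 10.65
tool_pos: [0.5125, 0.4191, 0.153]
orientation: [-180.0, -0.0, -117.0]
force: [0.4, -0.1, 0.1]
opening: 0.0867
gripper_force: 0.0
```

```bash
python3 - <<'E'
from h import *
o=st(); p,d=snap("wrist","w8")
pot(p,d,o,(512,428),64,rad=48)
for xy in((471,344),(390,431)): pot(p,d,o,xy,61,rad=60,col="blue")
go(512,428,20,-118)
E
```

```text
t 10.65 [512.5 419.1 153. ] [-180.   -0. -117.] F [ 0.4 -0.1  0.1] open 86.7 grip 0.0
top z median 64.4 n 1283 cloud [517.2 437.6  56.7  56.   59.5] plane [517.  437.1  57.9  56.   59.4]
top z median 59.5 n 41 cloud [492.3 316.2  47.   44.7  42.6] plane [492.5 316.2  46.5  44.5  42.6]
top z median 58.6 n 328 cloud [384.4 447.2  53.8  53.7  63.8] plane [385.  446.4  53.9  53.5 -26.2]
go [ -8.    5.  133.1] rot [-0.   0.   0.2]
```

View pics/w8.png

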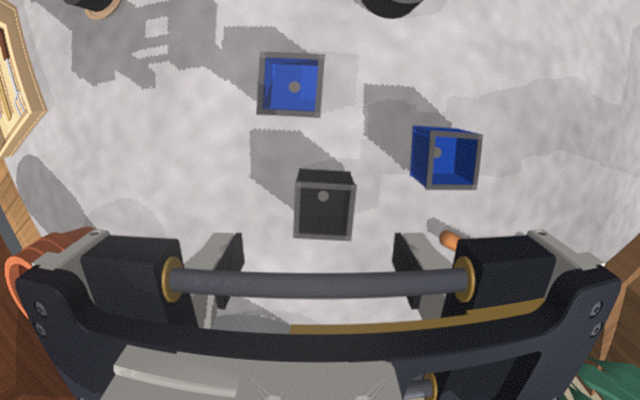

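The black square pot is at (324,208). The blue cubes at (290,85) and (447,158) are clear of both fingers.

Call:
arm_command:
  steps:
    - {"translation": [-18, 4.3, 25], "rotation": [0, 0, 0.7], "claw": 84}
    - {"translation": [-18, 4.3, 65], "rotation": [0, 0, 0.7], "claw": 84}
    - {"translation": [-18, 4.3, 105], "rotation": [0, 0, 0.7], "claw": 84}
    - {"translation": [-18, 4.3, 125], "rotation": [0, 0, 0.7], "claw": 84}
    - {"translation": [-18, 4.3, 131], "rotation": [0, 0, 0.7], "claw": 84}

```text
clock: 11.2
tool_pos: [0.5165, 0.4345, 0.019]
orientation: [180.0, -0.3, -120.6]
force: [-0.0, 0.2, 0.3]
opening: 0.0835
gripper_force: 0.0
```

Call:
arm_command:
  steps:
    - {"translation": [0, 0, 0], "rotation": [0, 0, 0], "claw": 65}
    - {"translation": [0, 0, 0], "rotation": [0, 0, 0], "claw": 57}
    - {"translation": [0, 0, 0], "rotation": [0, 0, 0], "claw": 40}
    - {"translation": [0, 0, 0], "rotation": [0, 0, 0], "claw": 40}
    - {"translation": [0, 0, 0], "rotation": [0, 0, 0], "claw": 40}

```text
clock: 11.7
tool_pos: [0.5173, 0.438, 0.023]
orientation: [-180.0, 0.1, -120.5]
force: [-1.8, -0.0, 6.2]
opening: 0.0558
gripper_force: 30.0
```

Call:
arm_command:
  steps:
    - {"translation": [0, 0, -25], "rotation": [0, 0, 0], "claw": 40}
    - {"translation": [0, 0, -70], "rotation": [0, 0, 0], "claw": 40}
    - {"translation": [20, -16, -100], "rotation": [0, 0, 0], "claw": 40}
    - {"translation": [55, -43, -100], "rotation": [0, 0, 0], "claw": 40}
    - {"translation": [90, -71, -100], "rotation": [0, 0, 0], "claw": 40}

```text
clock: 12.2
tool_pos: [0.5322, 0.3235, 0.1228]
orientation: [-180.0, 0.1, -120.4]
force: [0.4, -0.4, -2.5]
opening: 0.0559
gripper_force: 30.0
```

Call:
arm_command:
  steps:
    - {"translation": [35, -28, 0], "rotation": [0, 0, 0], "claw": 40}
    - {"translation": [70, -55, 0], "rotation": [0, 0, 0], "claw": 40}
    - {"translation": [105, -83, 0], "rotation": [0, 0, 0], "claw": 40}
    - {"translation": [140, -111, 0], "rotation": [0, 0, 0], "claw": 40}
    - {"translation": [175, -138, 0], "rotation": [0, 0, 0], "claw": 40}

```text
clock: 12.7
tool_pos: [0.5621, 0.1012, 0.1217]
orientation: [180.0, 0.0, -120.5]
force: [0.9, -0.7, -2.5]
opening: 0.0554
gripper_force: 30.0
```

Call:
arm_command:
  steps:
    - {"translation": [35, -28, 0], "rotation": [0, 0, 0], "claw": 40}
    - {"translation": [70, -55, 0], "rotation": [0, 0, 0], "claw": 40}
    - {"translation": [105, -83, 0], "rotation": [0, 0, 0], "claw": 40}
    - {"translation": [140, -111, 0], "rotation": [0, 0, 0], "claw": 40}
    - {"translation": [175, -138, 0], "rotation": [0, 0, 0], "claw": 40}

```text
clock: 13.2
tool_pos: [0.5923, -0.1196, 0.1216]
orientation: [180.0, 0.0, -120.5]
force: [0.4, 0.8, -1.3]
opening: 0.056
gripper_force: 30.0
```

```bash
python3 - <<'E'
from h import *
o=st(); go(600,-220,110,-102)
E
```

```text
t 13.2 [ 592.3 -119.6  121.6] [ 180.     0.  -120.5] F [ 0.4  0.8 -1.3] open 56.0 grip 30.0
go [ 82.6 -57.6  11.6] rot [ 0.   0.  -3.7]
```

Call:
arm_command:
  steps:
    - {"translation": [28, -20, 0], "rotation": [0, 0, -1.2], "claw": 40}
    - {"translation": [56, -40, 0], "rotation": [0, 0, -2.4], "claw": 40}
    - {"translation": [82, -57, 0], "rotation": [0, 0, -3.7], "claw": 40}
    - {"translation": [82, -57, 0], "rotation": [0, 0, -3.7], "claw": 40}
    - {"translation": [82, -57, 0], "rotation": [0, 0, -3.7], "claw": 40}

```text
clock: 13.7
tool_pos: [0.5994, -0.2181, 0.1211]
orientation: [179.9, 0.0, -102.2]
force: [-0.5, 0.3, -3.3]
opening: 0.056
gripper_force: 30.0
```

```bash
python3 - <<'E'
from h import *
o=st(); p,d=snap("wrist","w9"); t=o["tool_pos"]*1000
v,u=np.nonzero(masks(p)["sand"]); uv=np.c_[u,v]; q=plane("wrist",uv,.009,o); k=np.hypot(q[:,0]-.613,q[:,1]+.269)<.07; print("QS",k.sum(), rect(q[k]))
c=pot(p,d,o,t[:2],t[2]-22+64,rad=42)
Rt=R.from_euler("xyz",o["orientation"],degrees=True); l=Rt.inv().apply(c-t); print("front along tool x",np.percentile(l[abs(l[:,1])<20][:,0],[95,98,99.5]))
go(613,-269,40,-102)
E
```

```text
t 13.7 [ 599.4 -218.1  121.1] [ 179.9    0.  -102.2] F [-0.5  0.3 -3.3] open 56.0 grip 30.0
QS 2899 [ 614.5 -269.6   76.9   76.6   78.3]
top z median 162.7 n 3649 cloud [ 599.7 -218.4   69.3   57.2  -12.2] plane [ 599.3 -219.4   71.1   57.5  -12.1]
front along tool x [32.14937247 32.53597518 32.86979412]
go [ 47.7 -24.   81.3] rot [ 0.01  0.   -0.02]
```

View pics/w9.png

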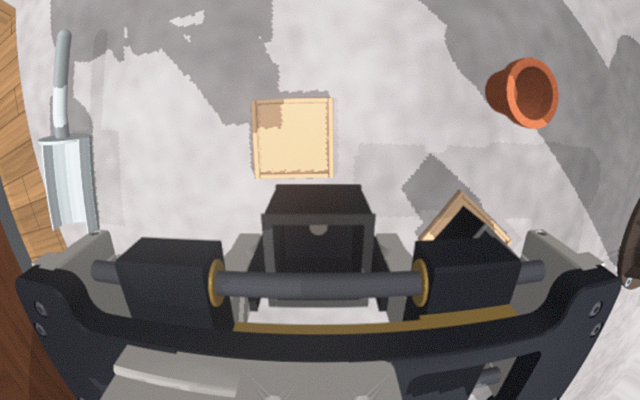

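The square saucer is at (292,138), square to the tool and consistent with earlier views. The pot is held level and centred.

Call:
arm_command:
  steps:
    - {"translation": [35, -18, 5], "rotation": [0, 0, 0], "claw": 40}
    - {"translation": [46.5, -24.5, 35], "rotation": [0, 0, 0], "claw": 40}
    - {"translation": [46.5, -24.5, 65], "rotation": [0, 0, 0], "claw": 40}
    - {"translation": [46.5, -24.5, 83], "rotation": [0, 0, 0], "claw": 40}
    - {"translation": [46.5, -24.5, 89], "rotation": [0, 0, 0], "claw": 40}

```text
clock: 14.25
tool_pos: [0.6128, -0.2666, 0.0301]
orientation: [179.8, 0.0, -102.0]
force: [-0.8, 0.1, -1.4]
opening: 0.0557
gripper_force: 30.0
```

Call:
arm_command:
  steps:
    - {"translation": [0, 0, 2], "rotation": [0, 0, 0], "claw": 40}
    - {"translation": [0, 0, 4], "rotation": [0, 0, 0], "claw": 40}
    - {"translation": [0, 0, 6], "rotation": [0, 0, 0], "claw": 40}
    - {"translation": [0, 0, 7.5], "rotation": [0, 0, 0], "claw": 40}
    - {"translation": [0, 0, 7.5], "rotation": [0, 0, 0], "claw": 40}

```text
clock: 14.75
tool_pos: [0.6154, -0.2679, 0.0279]
orientation: [-179.8, -0.0, -102.0]
force: [-2.9, 3.0, 9.6]
opening: 0.0559
gripper_force: 30.0
```

Call:
arm_command:
  steps:
    - {"translation": [0, 0, 0], "rotation": [0, 0, 0], "claw": 62}
    - {"translation": [0, 0, 0], "rotation": [0, 0, 0], "claw": 70}
    - {"translation": [0, 0, 0], "rotation": [0, 0, 0], "claw": 84}
    - {"translation": [0, 0, 0], "rotation": [0, 0, 0], "claw": 84}
    - {"translation": [0, 0, -15], "rotation": [0, 0, 0], "claw": 84}

```text
clock: 15.25
tool_pos: [0.6126, -0.2677, 0.0383]
orientation: [179.8, 0.0, -102.0]
force: [-0.4, -1.0, -0.6]
opening: 0.0831
gripper_force: 0.0
```

Call:
arm_command:
  steps:
    - {"translation": [0, 0, -40], "rotation": [0, 0, 0], "claw": 87}
    - {"translation": [0, 0, -90], "rotation": [0, 0, 0], "claw": 87}
    - {"translation": [0, 0, -125], "rotation": [0, 0, 0], "claw": 87}
    - {"translation": [0, 0, -125], "rotation": [0, 0, 0], "claw": 87}
    - {"translation": [0, 0, -125], "rotation": [0, 0, 0], "claw": 87}

```text
clock: 15.75
tool_pos: [0.6148, -0.2681, 0.1672]
orientation: [-179.8, 0.0, -102.0]
force: [-0.7, -0.3, -0.9]
opening: 0.087
gripper_force: 0.0
```

```bash
python3 - <<'E'
from h import *
o=st(); p,d=snap("wrist","w10"); t=o["tool_pos"]*1000
v,u=np.nonzero(masks(p)["sand"]); uv=np.c_[u,v]; q=plane("wrist",uv,.009,o); k=np.hypot(q[:,0]-.613,q[:,1]+.269)<.07; print("QS",k.sum(), rect(q[k]))
pot(p,d,o,(613,-269),68,rad=48)
go(353,266,155,-102)
E
```

```text
t 15.75 [ 614.8 -268.1  167.2] [-179.8    0.  -102. ] F [-0.7 -0.3 -0.9] open 87.0 grip 0.0
QS 1112 [ 614.5 -270.    77.1   76.7   78.9]
top z median 69.4 n 1296 cloud [ 615.9 -268.3   56.4   55.9  -12. ] plane [ 615.8 -268.4   56.6   56.4  -12. ]
go [-467.9  366.4   10.6] rot [-0.01  0.   -0.  ]
```

The square pot is set, within 2 mm and 1°. The large round pot is next.

Call:
arm_command:
  steps:
    - {"translation": [-36, 28, 0], "rotation": [0, 0, 0], "claw": 87}
    - {"translation": [-72, 56, 0], "rotation": [0, 0, 0], "claw": 87}
    - {"translation": [-108, 84, 0], "rotation": [0, 0, 0], "claw": 87}
    - {"translation": [-144, 112, 0], "rotation": [0, 0, 0], "claw": 87}
    - {"translation": [-180, 141, 0], "rotation": [0, 0, 0], "claw": 87}

```text
clock: 16.3
tool_pos: [0.5119, -0.0616, 0.1637]
orientation: [179.9, -0.1, -102.0]
force: [1.9, 1.2, 0.2]
opening: 0.087
gripper_force: 0.0
```

Call:
arm_command:
  steps:
    - {"translation": [-36, 28, 0], "rotation": [0, 0, 0], "claw": 87}
    - {"translation": [-72, 56, 0], "rotation": [0, 0, 0], "claw": 87}
    - {"translation": [-108, 84, 0], "rotation": [0, 0, 0], "claw": 87}
    - {"translation": [-144, 112, 0], "rotation": [0, 0, 0], "claw": 87}
    - {"translation": [-180, 141, 0], "rotation": [0, 0, 0], "claw": 87}

```text
clock: 16.8
tool_pos: [0.4116, 0.1435, 0.1642]
orientation: [179.9, -0.1, -102.0]
force: [0.4, 1.0, 0.0]
opening: 0.0872
gripper_force: 0.0
```

Call:
arm_command:
  steps:
    - {"translation": [-36, 28, 3], "rotation": [0, 0, 0], "claw": 87}
    - {"translation": [-72, 56, 6], "rotation": [0, 0, 0], "claw": 87}
    - {"translation": [-108, 84, 8], "rotation": [0, 0, 0], "claw": 87}
    - {"translation": [-108, 84, 8], "rotation": [0, 0, 0], "claw": 87}
    - {"translation": [-108, 84, 8], "rotation": [0, 0, 0], "claw": 87}

```text
clock: 17.3
tool_pos: [0.3525, 0.266, 0.156]
orientation: [179.9, -0.1, -101.8]
force: [-0.0, -0.9, -0.2]
opening: 0.0866
gripper_force: 0.0
```

```bash
python3 - <<'E'
from h import *
o=st(); p,d=snap("wrist","w11")
pot(p,d,o,(354,266),68,rad=50)
go(354,266,24,-102)
E
```

```text
t 17.3 [352.5 266.  156. ] [ 1.799e+02 -1.000e-01 -1.018e+02] F [-0.  -0.9 -0.2] open 86.6 grip 0.0
top z median 68.5 n 1349 cloud [352.7 266.7  66.8  66.2  56.5] plane [352.8 266.9  66.8  65.9  54.3]
go [ -1.3  -1.  132.2] rot [ 0.01 -0.03  0.01]
```

View pics/w11.png

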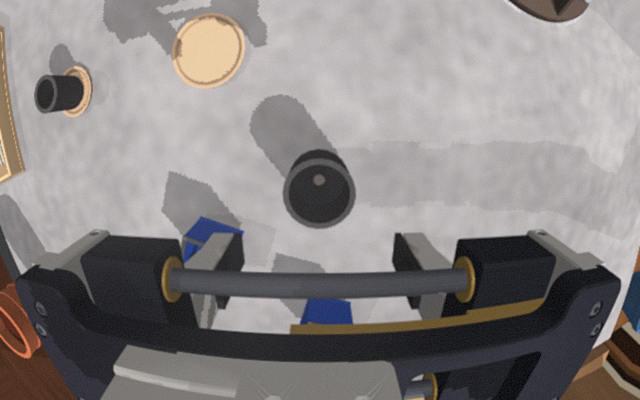

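The large round pot is at (320,188), within 1 mm of the tool axis. The blue cubes at (210,235) and (328,310) are clear.

Call:
arm_command:
  steps:
    - {"translation": [-0.5, 0, 40], "rotation": [0, 0, 0], "claw": 87}
    - {"translation": [-0.5, 0, 80], "rotation": [0, 0, 0], "claw": 87}
    - {"translation": [-0.5, 0, 110], "rotation": [0, 0, 0], "claw": 87}
    - {"translation": [-0.5, 0, 125], "rotation": [0, 0, 0], "claw": 87}
    - {"translation": [-0.5, 0, 131], "rotation": [0, 0, 0], "claw": 87}

```text
clock: 17.85
tool_pos: [0.3535, 0.2637, 0.0242]
orientation: [179.9, -0.2, -102.1]
force: [-0.4, 0.5, 0.2]
opening: 0.0873
gripper_force: 0.0
```

Call:
arm_command:
  steps:
    - {"translation": [0, 0, 0], "rotation": [0, 0, 0], "claw": 75}
    - {"translation": [0, 0, 0], "rotation": [0, 0, 0], "claw": 67}
    - {"translation": [0, 0, 0], "rotation": [0, 0, 0], "claw": 50}
    - {"translation": [0, 0, 0], "rotation": [0, 0, 0], "claw": 50}
    - {"translation": [0, 0, 0], "rotation": [0, 0, 0], "claw": 50}

```text
clock: 18.35
tool_pos: [0.3541, 0.2669, 0.027]
orientation: [-180.0, 0.1, -102.0]
force: [-0.8, -1.0, 6.5]
opening: 0.0659
gripper_force: 30.0
```

Call:
arm_command:
  steps:
    - {"translation": [0, 0, -25], "rotation": [0, 0, 0], "claw": 50}
    - {"translation": [0, 0, -65], "rotation": [0, 0, 0], "claw": 50}
    - {"translation": [33, -27, -80], "rotation": [0, 0, 0], "claw": 50}
    - {"translation": [67, -55, -80], "rotation": [0, 0, 0], "claw": 50}
    - {"translation": [103, -84, -80], "rotation": [0, 0, 0], "claw": 50}

```text
clock: 18.85
tool_pos: [0.4148, 0.1475, 0.107]
orientation: [-179.9, 0.1, -101.9]
force: [0.9, 1.3, -2.7]
opening: 0.066
gripper_force: 30.0
```

Call:
arm_command:
  steps:
    - {"translation": [0, 0, 0], "rotation": [0, 0, 0], "claw": 50}
    - {"translation": [0, 0, 0], "rotation": [0, 0, 0], "claw": 50}

```text
clock: 19.05
tool_pos: [0.4145, 0.1469, 0.106]
orientation: [180.0, 0.0, -102.2]
force: [0.4, 0.5, -2.2]
opening: 0.0659
gripper_force: 30.0
```

```bash
python3 - <<'E'
from h import *
o=st(); p,d=snap("wrist","w12"); t=o["tool_pos"]*1000
v,u=np.nonzero(masks(p)["sand"]); uv=np.c_[u,v]; q=plane("wrist",uv,.009,o); k=np.hypot(q[:,0]-.441,q[:,1]-.098)<.06; print("LS",k.sum(), rect(q[k]))
pot(p,d,o,t[:2],t[2]-25+68,rad=42)
go(441,99,40,-102)
E
```

```text
t 19.05 [414.5 146.9 106. ] [ 180.     0.  -102.2] F [ 0.4  0.5 -2.2] open 65.9 grip 30.0
LS 5213 [442.3  97.2  84.   82.2  14.8]
top z median 147.5 n 3460 cloud [416.6 145.2  70.1  67.7 -50.6] plane [416.1 144.7  68.5  66.8 -52.8]
go [ 42.2 -36.3  66. ] rot [ 0.    0.   -0.02]
```

Call:
arm_command:
  steps:
    - {"translation": [30, -26, 5], "rotation": [0, 0, 0], "claw": 50}
    - {"translation": [41.5, -35.5, 30], "rotation": [0, 0, 0], "claw": 50}
    - {"translation": [41.5, -35.5, 52], "rotation": [0, 0, 0], "claw": 50}
    - {"translation": [41.5, -35.5, 65], "rotation": [0, 0, 0], "claw": 50}
    - {"translation": [41.5, -35.5, 69], "rotation": [0, 0, 0], "claw": 50}

```text
clock: 19.6
tool_pos: [0.4394, 0.1006, 0.0356]
orientation: [179.9, -0.1, -101.9]
force: [0.8, -0.6, -1.7]
opening: 0.066
gripper_force: 30.0
```

Call:
arm_command:
  steps:
    - {"translation": [0, 0, 2], "rotation": [0, 0, 0], "claw": 50}
    - {"translation": [0, 0, 4], "rotation": [0, 0, 0], "claw": 50}
    - {"translation": [0, 0, 6], "rotation": [0, 0, 0], "claw": 50}
    - {"translation": [0, 0, 7.5], "rotation": [0, 0, 0], "claw": 50}
    - {"translation": [0, 0, 7.5], "rotation": [0, 0, 0], "claw": 50}

```text
clock: 20.1
tool_pos: [0.441, 0.1008, 0.0309]
orientation: [-179.9, 0.1, -102.0]
force: [-5.3, 1.9, 11.2]
opening: 0.0658
gripper_force: 30.0
```

Contact is felt, so I'll release, lift and check.

Call:
arm_command:
  steps:
    - {"translation": [0, 0, 0], "rotation": [0, 0, 0], "claw": 72}
    - {"translation": [0, 0, 0], "rotation": [0, 0, 0], "claw": 80}
    - {"translation": [0, 0, 0], "rotation": [0, 0, 0], "claw": 86}
    - {"translation": [0, 0, 0], "rotation": [0, 0, 0], "claw": 86}
    - {"translation": [0, 0, -10], "rotation": [0, 0, 0], "claw": 86}

```text
clock: 20.6
tool_pos: [0.4397, 0.0996, 0.0389]
orientation: [179.9, -0.1, -102.0]
force: [0.2, -0.7, -0.7]
opening: 0.0859
gripper_force: 0.0
```

Call:
arm_command:
  steps:
    - {"translation": [0, 0, -35], "rotation": [0, 0, 0], "claw": 87}
    - {"translation": [0, 0, -80], "rotation": [0, 0, 0], "claw": 87}
    - {"translation": [0, 0, -125], "rotation": [0, 0, 0], "claw": 87}
    - {"translation": [0, 0, -125], "rotation": [0, 0, 0], "claw": 87}
    - {"translation": [0, 0, -125], "rotation": [0, 0, 0], "claw": 87}

```text
clock: 21.1
tool_pos: [0.4411, 0.1006, 0.1664]
orientation: [-179.9, 0.2, -102.0]
force: [0.7, -0.2, 0.1]
opening: 0.0867
gripper_force: 0.0
```

```bash
python3 - <<'E'
from h import *
o=st(); p,d=snap("wrist","w13")
v,u=np.nonzero(masks(p)["sand"]); uv=np.c_[u,v]; q=plane("wrist",uv,.009,o); k=np.hypot(q[:,0]-.441,q[:,1]-.098)<.06; print("LS",k.sum(), rect(q[k]))
pot(p,d,o,(441,98),72,rad=50)
for n in("scene","side"):
    p,d=snap(n,n+"13"); v,u=np.nonzero(masks(p)["sand"]); q=plane(n,np.c_[u,v],.009)
    for nm,x,y,h in(("L",441,98,72),("S",643,79,62),("Q",614,-269,68),("O",443,-118,62)):
        k=np.hypot(q[:,0]*1000-x,q[:,1]*1000-y)<60; print(n,nm,rect(q[k]),end=" "); pot(p,d,o,(x,y),h,rad=50,name=n)
E
```

```text
t 21.1 [441.1 100.6 166.4] [-179.9    0.2 -102. ] F [ 0.7 -0.2  0.1] open 86.7 grip 0.0
LS 826 [439.2  82.9  84.   52.4 -10.4]
top z median 72.5 n 1273 cloud [441.6 100.5  66.4  66.1 -13.2] plane [441.6 100.   66.4  66.1 -12. ]
scene L [445.1  91.8  82.4  63.9  36.5] top z median 72.4 n 177 cloud [441.1 100.2  67.   66.2  -3.8] plane [440.2  99.6  69.7  63.1 -53.6]
scene S [643.8  73.1  67.2  54.4  15.7] top z median 62.8 n 138 cloud [644.3  78.9  46.1  44.9 -53.3] plane [644.3  79.   46.8  45.1 -53.5]
scene Q [ 613.5 -269.4   77.    76.5  -11.3] top z median 69.6 n 280 cloud [ 614.7 -267.8   57.3   56.8  -12.4] plane [ 615.2 -268.    58.9   57.3  -11.9]
scene O [ 442.7 -118.4  104.6   69.9  -50.5] top z median 63.7 n 230 cloud [ 443.  -118.6   85.9   49.7  -50. ] plane [ 444.  -118.9   88.6   49.6  -48.9]
side L [437.7  88.9  82.7  60.5 -14.4] top z median 72.4 n 161 cloud [439.9  99.6  67.4  64.4 -61.8] plane [440.4  98.8  68.9  65.   69.7]
side S [637.8  72.8  63.2  52.2 -29. ] top z median 62.0 n 101 cloud [642.7  80.1  47.   44.9  54.2] plane [642.9  79.1  47.   46.2  12.5]
side Q [ 594.7 -283.1  101.5   50.5  -59.8] top z median 69.2 n 250 cloud [ 614.4 -268.1   59.    56.9   78.1] plane [ 614.  -268.4   59.6   58.2   78. ]
side O [ 433.3 -136.1  113.1   61.1  -22.3] top z median 63.2 n 286 cloud [ 442.2 -118.5   85.7   53.2  -48.6] plane [ 442.1 -119.1   86.    55.1  -49.8]
```

View pics/w13.png

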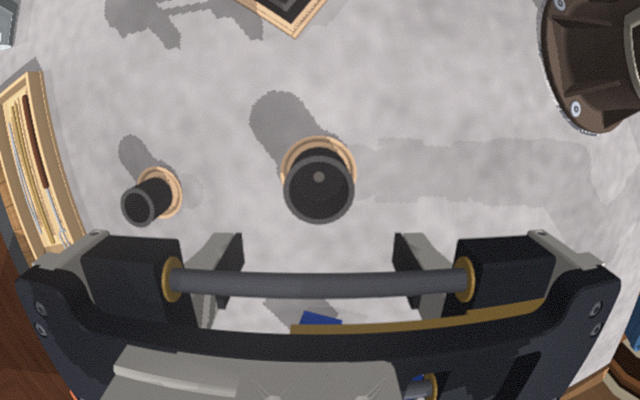

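View pics/side13.png

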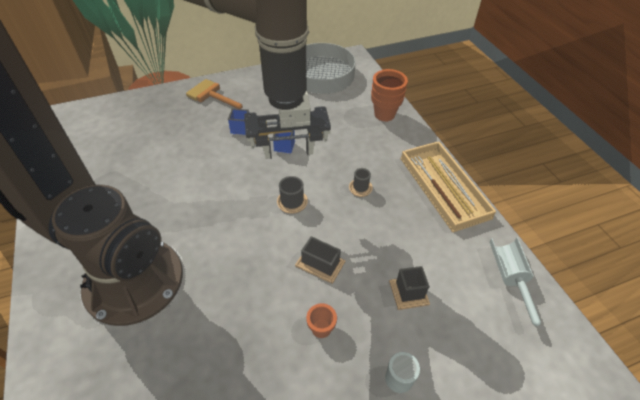

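In both pictures all four pots are upright in their saucers (side view: (291,193), (361,182), (320,257), (412,284)). Rim heights are about 4–5 mm above their counter values, and centres are within about 3 mm. The terracotta pot and the tin look unmoved.

```bash
python3 -c "
from plant import ctrl
print(ctrl.close_job())"
```

```text
the job is handed in; nothing more can be done
None
```

All four pots stand upright in their own saucers, centred to about 3 mm, with the square and oblong pots square to theirs within about 1°; the job is handed in, but no verdict came back.

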